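# Screw the cap onto the open canister

### The job

The canister has been left open: set its cap on the neck, turn it backward (counter-clockwise from above) until it drops into the thread, then screw it forward (clockwise) until it is fully home, and let go of it. Work gently: do not force the cap on the thread, and leave the other things on the bench where they are.

Things in the scene. Friction and masses are not known exactly. Their poses are not given: they have to be found in the camera images.
- canister: Aluminium canister, 64 mm diameter, 46 mm high to the top of its sloping shoulder, on a dark 92 mm square base plate 10 mm thick, bolted down: it cannot move. Origin: centre of the plate's underside, on the bench; z up. A steel neck 35 mm in diameter rises on its axis, 84 mm above the bench. How the neck's thread is turned about the axis differs every time and is not measured.
- canister_mouth (a point): Centre of the neck's rim, 83.8 mm above the bench, on the canister's vertical axis. The rim is tapered from 35 to 29 mm diameter over its top 4 mm. The neck is seated in a black rubber ring on the shoulder, which gives elastically when the neck is twisted: about 0.25 rad per N m.
- canister_ledges (a point): Point on the neck's axis level with the thread's flat ledges, 76 mm up. Thread 44 mm across, same in every quarter; clockwise from above: upright stop post (3 mm wide, top at 80 mm), open gap of 30 degrees, then a 52 degree ledge that ends at the next post. Under each ledge a groove starts from the gap and falls 4.2 mm clockwise to the next post; it leaves the cap's pins 2 mm of play up and down.
- cap: Loose black screw cap, about 100 to 180 g, open side down on the bench. Round skirt 55 mm in diameter, 26 mm high to its deck; origin: centre of the skirt's lower edge, z up. Inside (bore 47 mm) four steel pins, 4.4 mm diameter, on the cap's x and y axes, point inward to a 38 mm circle, centres 3 mm above the lower edge; deck's underside 22 mm above the edge. Fits the neck with 1.5 mm all round.
- cap_grip (a point): Where to hold the cap: point on its axis, 42 mm above its lower edge, in the straight grip bar that stands on the deck: 14 mm thick (along x), 48 mm long (along y), 25 mm high above the deck, its top 51 mm above the lower edge.
- cap_edge (a point): Same point as the cap's origin. Its height above the bench: 75 mm with the pins on the ledges (79 on the posts), where a forward turn only jams pins on posts; turned backward by up to 85 degrees the pins pass the ledges' ends, strike posts and can sink to 66 mm; from there 1.2 rad forward to the groove's end: 62 mm, fully home. Over 80 N between cap and canister is forcing it.
- flange: Bystander: grey round metal flange, 64 mm across, 26 mm high; origin at the centre of its underside.
- bushing: Bystander: yellow metal bushing, 29 mm across, 22 mm high; origin at the centre of its underside.
- tweezers: Bystander: steel tweezers 118 mm long lying at the front of the bench. (The fixed equipment at the right of the bench, a blue round micrometer stand about 0.5 m out and the tall white height gauge beyond it, 0.5 m to the right of straight ahead and over 0.3 m tall, must be passed clear.)
- marker_black: Bystander: black marker pen 139 mm long lying at the front left of the bench.
Not all that is in view belongs to the job. Of the things like the cap, leave any that is orange; of the rest the larger one is meant.

How it is judged:
By the outcome, as a careful person would: the job done as asked, in the order asked, and still so for the second after the job is handed in, with the robot touching nothing.
It also fails if it takes over 64 s, if anything falls off the work surface, if the arm or the gripper's body presses on something with over 40 N, if the wrist force passes 120 N, or if a joint passes its speed limit or range.

### The arm

A 6-joint arm with a two-finger parallel gripper is mounted at the origin on a cart in front of the work surface, level with it; the furniture and walls round the work are solid. World frame = base frame: x ahead of the robot, y to its left, z up, the work surface at z = 0. Lengths are in mm, angles in rad, forces in N, time in s.
With the tool pointing down it reaches from about 350 to 975 mm from the base axis. Payload 7.1 kg.
Tool frame: the origin (TCP) lies at the very end of the fingers, on their centre line; the grasp point (between the pads) lies 19 mm behind it; z points along the fingers, y is the line along which they close (so a half turn about z gives the same grasp; the last joint's range is limited). The gripper opens to 88 mm and grips with 3 to 60 N. Pads are 20 mm wide; open, the fingers measure 115 mm over their backs; the gripper's body (75 mm by 178 mm) begins 61 mm behind the grasp point.
Start: joints at [-1.297, 0.423, 1.63, -0, 1.089, -0.019], TCP at [180.414, -598.377, 222.675] pointing down, gripper open.
Joint ranges: [-3, 3], [-0.9, 2.11], [0.09, 2.58], [-1.31, 4.45], [0.11, 2.69], [-2.54, 2.54]. Speed limits (rad/s): [2.39, 2.39, 3.01, 3.14, 3.14, 3.14].

### API

Orientations are given as a rotation vector (axis times angle).
In Python, from workcell import sensors, imaging, close_job gives the robot as it stands. The module is installed in compiled form; this text tells all that it offers.
- The arm moves only by the tool servo_tool, never from a script. Its argument "steps" is a list of rows, each a list of 3 entries, a list of its own where there are three numbers: the shift along the world's x, y, z in m, then the turn, a rotation vector about the world's x, y, z in degrees, then the opening, from -1 (shut) to 1 (fully open). A call has exactly 8 rows; each row shifts and turns the commanded pose from where the row before left it; what a row does not reach is not made up. A row lasts 1/12 s, in which the tool goes at most 41.7 mm and 7.16 degrees, less where a joint would pass 70% of its speed; a pose out of reach is approached as far as the arm can. A call is refused whole if a number of a shift passes 0.0417 or a number of a turn 7.16, either way. A call with a gripper value outside its range is refused whole. The fingers move at their own pace and stop on an object; the grip force is fixed at half the most. Time passes only in rows, so rows that do not move let the fingers close, or fill a call up. It gives the time, the measured TCP pose, the force, the opening and the grip force at its end, in the units of the state.
- sensors.get_obs(): the state, without advancing time (a new reading comes with each control period).
- imaging.get_image(name): name is "side" or "top" or "wrist"; returns a dict with "color" (480x640x3 uint8, blue, green, red), "range_z" (480x640 float32, mm along the optical axis (not along the pixel's ray), 0 where there is no reading), "vertical_fov" (degrees; the focal length in pixels is half the picture's height over the tangent of half this angle, whatever the lens; pixels are square), "cx", "cy" (the principal point, pixels), "k1" (the pictures are not rectified: a ray, as slopes to the right and down, at radius r is drawn at 1 + k1 r^2 times it, then the intrinsics apply), "rvec" (rotation vector, rad) and "tvec" (3), from world to camera coordinates, as OpenCV has them; the wrist camera has in their place "tool_from_camera" (4x4, takes a point from camera to tool coordinates, whose origin is the TCP and whose axes are the flange's). Camera axes: x right, y down, z forward; pixel columns grow to the right and rows downward; lengths in mm; the calibration is good to about 2 mm. A picture is of the moment at which its call begins: read the wrist's pose just before it.
- close_job(): hands the job in; it is judged then, once.
The state is a dict: "t": time; "qpos": joint angles; "qvel": joint speeds; "joint_torque": joint torques, N m; "ee_pos": TCP position; "orientation": TCP orientation; "ft_force": force on the tool from outside, world axes, zero at the start; "moment": the same for the moment, N m; "width": finger opening in mm; "grasp_force": force on a finger pad.
Only numpy, scipy, OpenCV 4.12 (cv2) and the standard library are available. Lean on these libraries where they do the work, as an engineer would, in place of code of your own. Each camera call takes 0.05 s, during which the arm holds its last target. There are 200 camera calls.

## Working session

There is one attempt and no reset: what is moved stays moved. The work goes in short steps, Python scripts to look and compute and a tool call to move; the robot and the scene stay as the last step left them, time stands still between calls to the robot, and variables do not carry over. Pictures are saved under pics/ and viewed, at most 10 in all, crops included, and the job is handed in when it is done.

Besides the shell and the picture viewer there is one more tool, called after ">>>" by a JSON object that holds its "api" and its "payload", one argument or row to a line. servo_tool: Moves the arm, as the interface text tells. Its arguments: {"type":"object","properties":{"steps":{"type":"array"}},"required":["steps"]}

```bash
mkdir -p pics
cat > h.py <<'E'
import numpy as np, cv2
from scipy.spatial.transform import Rotation as R
from workcell import sensors, imaging
def get(name):
    o=sensors.get_obs(); d=imaging.get_image(name)
    f=240/np.tan(np.radians(d["vertical_fov"])/2)
    if name=="wrist":
        T=np.eye(4);T[:3,:3]=R.from_rotvec(o["orientation"]).as_matrix();T[:3,3]=o["ee_pos"]
        W=T@d["tool_from_camera"]
    else:
        C=np.eye(4);C[:3,:3]=R.from_rotvec(np.ravel(d["rvec"])).as_matrix();C[:3,3]=np.ravel(d["tvec"]);W=np.linalg.inv(C)
    u,v=np.meshgrid(np.arange(640.),np.arange(480.))
    x=(u-d["cx"])/f;y=(v-d["cy"])/f
    a,b=x.copy(),y.copy()
    for _ in range(15):
        s=1+d["k1"]*(a*a+b*b);a=x/s;b=y/s
    rays=np.stack([a,b,np.ones_like(a)],-1)
    P=(rays*d["range_z"][...,None])@W[:3,:3].T+W[:3,3]
    P[d["range_z"]==0]=np.nan
    d.update(P=P,W=W,f=f,dirs=rays@W[:3,:3].T,o=o)
    return d
E
python3 - <<'E'
from h import *
for n in("top","side"):
    d=get(n);cv2.imwrite(f"pics/{n}0.png",d["color"]);np.savez(f"{n}0.npz",P=d["P"],c=d["color"],W=d["W"],dirs=d["dirs"]);print(n,d["W"][:3,3],d["f"])
print(sensors.get_obs())
E
```

```text
top [372.87562209 208.24950555 938.31376111] 444.3668914810381
side [227.6807064  778.76797671 620.72282778] 530.4813860358717
{'t': 0.1, 'qpos': array([-1.29700545e+00,  4.23759730e-01,  1.63061942e+00, -9.08243658e-06,
        1.08861370e+00, -1.89896368e-02]), 'qvel': array([ 0.00082214, -0.00168675, -0.0043288 , -0.00091612,  0.00027202,
        0.00192568]), 'joint_torque': array([ 1.76496851e-04, -5.45612526e+01, -2.74323767e+01,  6.45030895e-02,
        1.88035879e-02, -4.38706616e-05]), 'ee_pos': array([ 180.27415616, -597.8996998 ,  221.98007014]), 'orientation': array([-3.10661643e+00, -4.58061816e-01,  2.91855445e-04]), 'ft_force': array([ 0.16906944, -0.04228139,  1.28396171]), 'moment': array([ 0.01420116,  0.00921554, -0.00310409]), 'grasp_force': 0.0, 'width': 87.89787773820463}
```

View pics/top0.png

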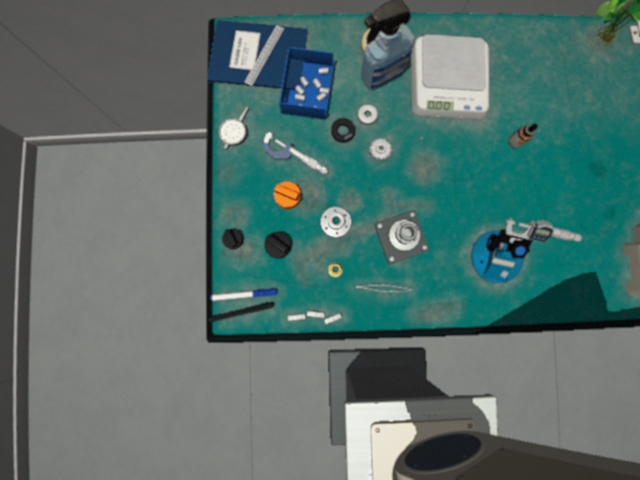

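View pics/side0.png

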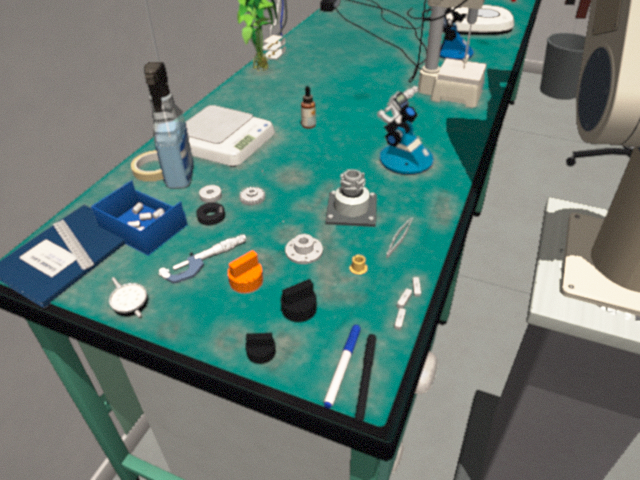

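The cap-like things in the top view are the orange cap (287,194), the larger black cap (278,244) and the smaller black cap (233,238). By the description I choose (278,244), which is (298,302) in the side view. The canister is at (403,235).

Run:
```python
from h import *
t=np.load("top0.npz");s=np.load("side0.npz")
def box(P,u0,u1,v0,v1): return P[v0:v1,u0:u1].reshape(-1,3)
def fit(Q,zlo,zhi,nm):
    Q=Q[(Q[:,2]>zlo)&(Q[:,2]<zhi)]
    if len(Q)<5: print(nm,len(Q));return
    (c,w,a)=cv2.minAreaRect(Q[:,:2].astype(np.float32));e=cv2.minEnclosingCircle(Q[:,:2].astype(np.float32))
    print(nm,len(Q),np.median(Q[:,2]).round(1),"rect",np.round(c,1),np.round(w,1),round(a,1),"circ",np.round(e[0],1),round(e[1],1))
B=dict(cap=(t["P"],255,302,222,265),small=(t["P"],215,250,222,256),can=(t["P"],370,435,205,268))
for k,(P,*b) in B.items():
    Q=box(P,*b);print(k,np.nanpercentile(Q[:,2],[1,50,90,99]))
fit(box(*B["cap"]),40,60,"bar");fit(box(*B["cap"]),15,35,"skirt")
fit(box(*B["small"]),28,60,"smallbar");fit(box(*B["small"]),10,25,"smallskirt")
fit(box(*B["can"]),70,90,"neck");fit(box(*B["can"]),81,90,"rim");fit(box(*B["can"]),6,14,"plate");fit(box(*B["can"]),40,48,"shoulder")
fit(box(s["P"],270,325,270,330),40,60,"bar side");fit(box(s["P"],320,385,160,235),81,90,"rim side");fit(box(s["P"],320,385,160,235),70,90,"neck side")
c=t["c"][190:290,225:445];c=cv2.resize(c,None,fx=3.6,fy=3.6,interpolation=cv2.INTER_CUBIC);cv2.imwrite("pics/crop0.png",c)
```

```text
cap [-2.9298899   1.37562544 27.45547683 52.05083702]
small [-3.04987777  1.54856009 23.06746361 40.21693956]
can [-3.32481328  2.61886482 47.71226444 82.42443554]
bar 170 50.2 rect [478.9 292.5] [47.7 13.9] 52.0 circ [479.1 292.1] 24.1
skirt 392 25.1 rect [478.8 292.3] [54.1 52.3] 87.9 circ [478.9 292.4] 27.5
smallbar 108 38.6 rect [495.1 388.4] [37.6 10.7] 25.6 circ [495.4 387.8] 18.8
smallskirt 230 19.6 rect [493.8 387.7] [40.5 42.4] 32.0 circ [495.2 388.7] 21.9
neck 264 78.6 rect [489.6  29.9] [41.5 41.1] 23.1 circ [490.3  30.2] 22.5
rim 84 82.4 rect [489.5  31.2] [31.8 31.6] 88.5 circ [490.7  28.7] 18.9
plate 991 9.0 rect [489.8  30.3] [92.3 92.9] 17.8 circ [490.   30.2] 64.1
shoulder 229 41.9 rect [489.7  29.3] [58.6 59.7] 57.8 circ [489.8  30.1] 31.4
bar side 365 50.0 rect [479.2 291.6] [47.7 16.5] 53.3 circ [479.7 290.9] 24.2
rim side 103 83.1 rect [489.8  30.8] [34.5 30.7] 88.2 circ [488.3  29.4] 19.3
neck side 320 78.5 rect [489.8  30.2] [41.3 39.3] 21.4 circ [491.2  29.5] 22.9
```

View pics/crop0.png

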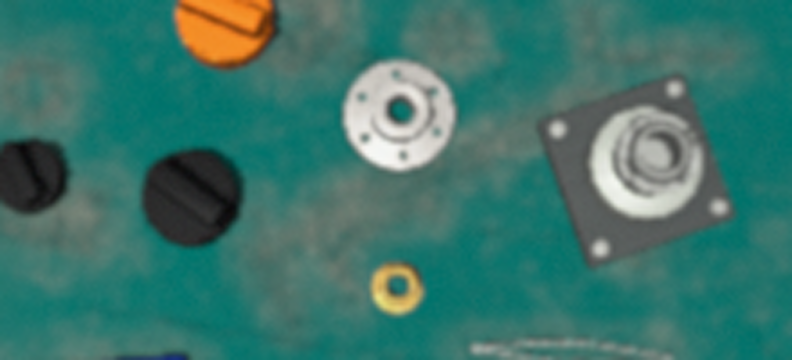

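The larger black cap fits the description: 55 mm across, bar 48 x 14 mm, top at 50 mm. It is at (479,292) with its bar along 52°. The canister is at (490,30), and its plate measures 92 mm. Next I check that the path to it is clear.

Run:
```python
from h import *
for n in("top","side"):
    P=np.load(n+"0.npz")["P"].reshape(-1,3)
    for lo,hi in((60,140),(140,220),(220,500)):
        Q=P[(P[:,2]>lo)&(P[:,2]<hi)&(P[:,0]>250)&(P[:,1]<200)&(P[:,1]>-750)&(P[:,0]<900)]
        if len(Q): print(n,lo,hi,len(Q),Q.min(0).round(),Q.max(0).round())
```

```text
top 60 140 3464 [ 430. -304.   60.] [898. 105. 140.]
top 140 220 905 [ 827. -453.  140.] [899. 109. 220.]
top 220 500 923 [822.  33. 220.] [875. 118. 256.]
side 60 140 4803 [ 352. -750.   60.] [887. 194. 140.]
side 140 220 1713 [ 387. -562.  140.] [897. 110. 220.]
side 220 500 1001 [ 378. -532.  220.] [872. 119. 255.]
```

>>> {"api": "servo_tool", "payload": {
  "steps": [
    [[0,0,0.04],[0,0,0],1],
    [[0,0,0.04],[0,0,7],1],
    [[0,0,0.04],[0,0,7],1],
    [[0,0,0.03],[0,0,7],1],
    [[0,0,0],[0,0,7],1],
    [[0,0,0],[0,0,7.1],1],
    [[0,0,0],[0,0,0],1],
    [[0,0,0],[0,0,0],1]
  ]
}}

```text
t: 0.77
ee_pos: [180.3, -598.0, 372.1]
orientation: [-2.827, -1.368, -0.0]
ft_force: [0.1, 0.3, -0.5]
width: 87.8
grasp_force: 0.0
```

>>> {"api": "servo_tool", "payload": {
  "steps": [
    [[0.004,0.04,0],[0,0,0],1],
    [[0.004,0.04,0],[0,0,0],1],
    [[0.004,0.04,0],[0,0,0],1],
    [[0.004,0.04,0],[0,0,0],1],
    [[0.004,0.04,0],[0,0,0],1],
    [[0.025,0.037,0],[0,0,0],1],
    [[0.025,0.037,0],[0,0,0],1],
    [[0.025,0.037,0],[0,0,0],1]
  ]
}}

```text
t: 1.43
ee_pos: [270.4, -292.9, 372.3]
orientation: [-2.829, -1.366, 0.0]
ft_force: [0.9, -0.1, 0.3]
width: 88.0
grasp_force: 0.0
```

>>> {"api": "servo_tool", "payload": {
  "steps": [
    [[0.025,0.037,0],[0,0,0],1],
    [[0.025,0.04,-0.015],[0,0,0],1],
    [[0.025,0.04,-0.015],[0,0,0],1],
    [[0.025,0.04,-0.015],[0,0,0],1],
    [[0.025,0.04,-0.015],[0,0,0],1],
    [[0.025,0.04,-0.015],[0,0,0],1],
    [[0,0,0],[0,0,0],1],
    [[0,0,0],[0,0,0],1]
  ]
}}

```text
t: 2.1
ee_pos: [398.9, -90.0, 308.4]
orientation: [-2.822, -1.376, 0.004]
ft_force: [-0.1, -0.9, 0.3]
width: 88.0
grasp_force: 0.0
```

Run:
```python
from h import *
d=get("wrist");print(d["o"]["ee_pos"],d["o"]["orientation"],d["W"].round(2),d["f"])
cv2.imwrite("pics/w1.png",d["color"]);np.savez("w1.npz",P=d["P"],c=d["color"],W=d["W"],dirs=d["dirs"])
```

```text
[398.86111827 -90.02808606 308.3582388 ] [-2.8221973  -1.37592511  0.00375087] [[ 7.9000e-01 -5.9000e-01 -1.7000e-01  4.4483e+02]
 [-6.2000e-01 -7.6000e-01 -2.1000e-01 -3.2320e+01]
 [-0.0000e+00  2.7000e-01 -9.6000e-01  4.7021e+02]
 [ 0.0000e+00  0.0000e+00  0.0000e+00  1.0000e+00]] 368.8600636968663
```

View pics/w1.png

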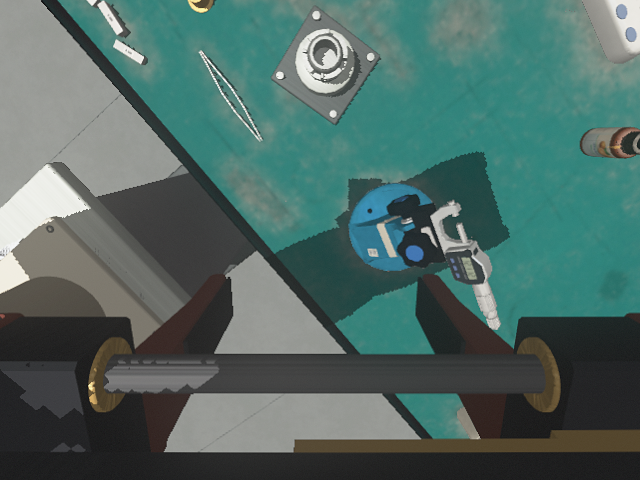

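The canister is at pixel (328,60) and the micrometer stand is below it. I move the camera directly above the neck to read the thread.

>>> {"api": "servo_tool", "payload": {
  "steps": [
    [[0.015,0.02,-0.03],[0,0,0],1],
    [[0.015,0.02,-0.03],[0,0,0],1],
    [[0.015,0.022,-0.03],[0,0,0],1],
    [[0,0,-0.018],[0,0,0],1],
    [[0,0,0],[0,0,0],1],
    [[0,0,0],[0,0,0],1],
    [[0,0,0],[0,0,0],1],
    [[0,0,0],[0,0,0],1]
  ]
}}

```text
t: 2.82
ee_pos: [444.7, -31.1, 203.2]
orientation: [2.825, 1.37, 0.004]
ft_force: [-0.1, 0.2, 1.0]
width: 87.6
grasp_force: 0.0
```

Run:
```python
from h import *
d=get("wrist");print(d["o"]["ee_pos"],d["o"]["orientation"])
P=d["P"];np.savez("w2.npz",P=P,c=d["color"],W=d["W"],dirs=d["dirs"])
m=(P[...,2]>81)&(P[...,2]<90)&(np.hypot(P[...,0]-490,P[...,1]-30)<30);Q=P[m]
print(len(Q),Q.mean(0),cv2.fitEllipse(Q[:,:2][cv2.convexHull(Q[:,:2].astype(np.float32),returnPoints=False)[:,0]].astype(np.float32)))
c0=np.array([489.9,30.2])
# orthorectified view at z=78 plane, height map and colour, centred on canister
mm=np.linspace(-30,30,400);X,Y=np.meshgrid(c0[0]+mm,c0[1]-mm)  # right=+x, up=+y
W=d["W"];p=(np.stack([X,Y,np.full_like(X,77.)],-1)-W[:3,3])@W[:3,:3]
a=p[...,0]/p[...,2];b=p[...,1]/p[...,2];s=1+d["k1"]*(a*a+b*b)
mu=(a*s*d["f"]+d["cx"]).astype(np.float32);mv=(b*s*d["f"]+d["cy"]).astype(np.float32)
A=cv2.remap(d["color"],mu,mv,cv2.INTER_CUBIC);Z=cv2.remap(P[...,2].astype(np.float32),mu,mv,cv2.INTER_NEAREST)
Zc=cv2.applyColorMap(np.uint8(np.clip((np.nan_to_num(Z)-60)*10,0,255)),cv2.COLORMAP_JET)
cv2.imwrite("pics/o2.png",np.hstack([A,Zc]))
r=np.hypot(P[...,0]-c0[0],P[...,1]-c0[1]);an=np.degrees(np.arctan2(P[...,1]-c0[1],P[...,0]-c0[0]))%360
for k in range(0,360,6):
    q=P[...,2][(r>19)&(r<22)&(an>=k)&(an<k+6)];q=q[q>55]
    print(k,len(q),np.round(np.percentile(q,[10,50,90]),1) if len(q) else "",end="; ")
```

```text
[444.68120884 -31.13183293 203.17341446] [2.82540694 1.36999105 0.00372298]
746 [492.30935387  29.60614673  83.10779545] ((492.31585693359375, 29.22420310974121), (35.39239501953125, 39.739200592041016), 72.41098022460938)
0 12 [75.1 76.2 79.5]; 6 9 [66.4 67.6 79.2]; 12 8 [65.5 66.2 71.4]; 18 7 [66.  66.9 67.3]; 24 9 [65.4 67.  67.3]; 30 12 [66.1 68.6 80. ]; 36 13 [79.7 80.  81.2]; 42 12 [74.8 76.  77.1]; 48 12 [74.9 76.2 76.7]; 54 11 [75. 76. 77.]; 60 12 [75.2 75.9 77. ]; 66 12 [75.1 76.  77.2]; 72 12 [75.1 76.1 76.8]; 78 10 [74.9 76.3 76.7]; 84 8 [74.8 75.8 76.5]; 90 8 [66.8 75.8 76.3]; 96 6 [66.3 67.2 67.7]; 102 5 [66.  66.5 66.9]; 108 5 [65.6 65.9 67.3]; 114 3 [65.9 66.3 67. ]; 120 4 [65.7 66.6 67.7]; 126 2 [80.7 80.8 80.8]; 132 3 [76.5 79.2 79.4]; 138 3 [75.6 76.  76. ]; 144 2 [75.2 75.4 75.5]; 150 3 [74.8 76.2 76.8]; 156 2 [76.  76.3 76.6]; 162 2 [76.7 77.  77.3]; 168 3 [75.1 75.3 75.4]; 174 3 [74.8 74.8 76.6]; 180 3 [74.9 75.8 76. ]; 186 4 [75.7 76.3 76.7]; 192 4 [66.6 67.3 74.1]; 198 3 [66.1 67.4 67.9]; 204 4 [66.1 66.3 66.7]; 210 6 [65.6 66.6 67.1]; 216 4 [66.5 67.1 67.5]; 222 8 [66.  67.  80.1]; 228 5 [78.5 80.2 80.4]; 234 8 [75.8 76.2 79.7]; 240 9 [75.2 76.1 76.8]; 246 11 [75.2 76.  76.8]; 252 11 [75.1 75.8 76.9]; 258 11 [75.3 76.4 76.8]; 264 11 [75.5 76.  76.3]; 270 11 [75.  75.6 76.7]; 276 12 [75.  75.8 76.1]; 282 12 [74.8 75.9 76.7]; 288 10 [66.  66.7 67.8]; 294 8 [65.8 66.9 71.4]; 300 9 [65.8 67.  67.6]; 306 9 [66.  66.7 69.7]; 312 11 [76.3 80.  80.5]; 318 10 [75.3 79.4 80.1]; 324 11 [74.6 75.3 79.6]; 330 11 [75.1 75.9 77. ]; 336 10 [75.3 75.9 80.3]; 342 11 [75.  75.7 79.9]; 348 11 [74.7 76.  80.8]; 354 11 [75.3 76.3 80.2];
```

View pics/o2.png

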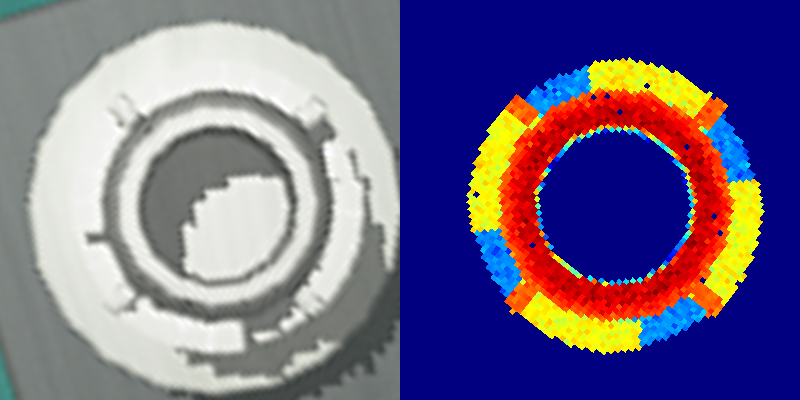

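The thread shows clearly, recentred at pixel (615,205): posts at 45° + 90k, gaps from 41° down to 11° and ledges from 11° down to -41°. The wrist camera puts the neck at (492.2, 29.5). Now to the cap, viewed the same way.

>>> {"api": "servo_tool", "payload": {
  "steps": [
    [[-0.002,0.0375,0],[0,0,0],1],
    [[-0.002,0.0375,0],[0,0,0],1],
    [[-0.002,0.0375,0],[0,0,0],1],
    [[-0.002,0.0375,0],[0,0,0],1],
    [[-0.002,0.0375,0],[0,0,0],1],
    [[-0.002,0.0375,0],[0,0,0],1],
    [[0,0.0375,0],[0,0,0],1],
    [[0,0,0],[0,0,0],1]
  ]
}}

```text
t: 3.53
ee_pos: [433.1, 237.8, 203.4]
orientation: [-2.822, -1.378, -0.008]
ft_force: [0.4, -0.2, -0.0]
width: 88.0
grasp_force: 0.0
```

Run:
```python
from h import *
d=get("wrist");o=d["o"];print(o["ee_pos"],o["orientation"],abs(o["qvel"]).max())
P=d["P"].reshape(-1,3);near=np.hypot(P[:,0]-479,P[:,1]-292)<35
for lo,hi in((45,60),(18,32)):
    Q=P[near&(P[:,2]>lo)&(P[:,2]<hi)];print(len(Q),np.median(Q[:,2]),cv2.minAreaRect(Q[:,:2].astype(np.float32)),cv2.minEnclosingCircle(Q[:,:2].astype(np.float32)))
# neck again with robust fit from w2
P=np.load("w2.npz")["P"].reshape(-1,3)
Q=P[(P[:,2]>72)&(P[:,2]<82)&(np.hypot(P[:,0]-491,P[:,1]-30)<30)];print(cv2.minEnclosingCircle(Q[:,:2].astype(np.float32)),cv2.minAreaRect(Q[:,:2].astype(np.float32)))
Q=P[(P[:,2]>7)&(P[:,2]<13)&(np.hypot(P[:,0]-491,P[:,1]-30)<75)];print(cv2.minAreaRect(Q[:,:2].astype(np.float32)))
```

```text
[433.12441099 237.77494151 203.36284957] [-2.82184302 -1.37780938 -0.00818683] 0.0998968160515426
987 50.802649707815874 ((480.6806335449219, 291.31329345703125), (47.406402587890625, 13.432516098022461), 52.631778717041016) ((480.8936462402344, 291.3080139160156), 24.24463653564453)
2089 25.813788747580304 ((481.44342041015625, 291.5932922363281), (54.552703857421875, 53.923404693603516), 51.90743637084961) ((481.0988464355469, 291.47509765625), 27.710250854492188)
((492.1972351074219, 29.391067504882812), 22.176565170288086) ((492.29083251953125, 29.291025161743164), (42.047119140625, 41.73065948486328), 24.226272583007812)
((492.185302734375, 29.42761993408203), (92.1908950805664, 92.1213150024414), 17.55443572998047)
```

>>> {"api": "servo_tool", "payload": {
  "steps": [
    [[0.016,0.018,-0.03],[0,0,0],1],
    [[0.016,0.018,-0.03],[0,0,0],1],
    [[0.015,0.018,-0.03],[0,0,0],1],
    [[0,0,-0.03],[0,0,0],1],
    [[0,0,-0.02],[0,0,0],1],
    [[0,0,0],[0,0,0],1],
    [[0,0,0],[0,0,0],1],
    [[0,0,0],[0,0,0],1]
  ]
}}

```text
t: 4.25
ee_pos: [480.0, 286.1, 63.1]
orientation: [-2.826, -1.372, -0.003]
ft_force: [0.7, -0.6, 0.3]
width: 87.6
grasp_force: 0.0
```

>>> {"api": "servo_tool", "payload": {
  "steps": [
    [[0,0.006,-0.005],[0,0,0],1],
    [[0,0,-0.01],[0,0,0],1],
    [[0,0,-0.01],[0,0,0],1],
    [[0,0,-0.008],[0,0,0],1],
    [[0,0,0],[0,0,0],1],
    [[0,0,0],[0,0,0],1],
    [[0,0,0],[0,0,0],1],
    [[0,0,0],[0,0,0],1]
  ]
}}

```text
t: 4.92
ee_pos: [479.1, 292.7, 28.7]
orientation: [-2.825, -1.374, -0.0]
ft_force: [0.0, -0.3, -0.2]
width: 87.6
grasp_force: 0.0
```

Run:
```python
from h import *
o=sensors.get_obs();print(o)
d=get("wrist");cv2.imwrite("pics/w3.png",d["color"]);P=d["P"].reshape(-1,3);near=np.hypot(P[:,0]-480,P[:,1]-292)<35
for lo,hi in((45,60),(18,32)):
    Q=P[near&(P[:,2]>lo)&(P[:,2]<hi)];print(len(Q),np.median(Q[:,2]),cv2.minAreaRect(Q[:,:2].astype(np.float32)))
```

```text
{'t': 4.9167, 'qpos': array([5.27188213e-01, 6.21153934e-01, 1.86641238e+00, 1.08988539e-06,
       6.53787881e-01, 1.19248567e+00]), 'qvel': array([ 0.00127181, -0.00561538, -0.00048013, -0.00131432, -0.00144256,
        0.00073994]), 'joint_torque': array([ 1.07172865e-02, -5.43393517e+01, -1.61968875e+01,  2.47406977e-02,
       -5.42787951e-02, -3.92654210e-04]), 'ee_pos': array([479.08777469, 292.66889918,  28.68678144]), 'orientation': array([-2.82505428e+00, -1.37424778e+00, -3.73449094e-04]), 'ft_force': array([ 0.01031353, -0.32598995, -0.20515135]), 'moment': array([-0.03162299, -0.02604866, -0.02603022]), 'grasp_force': 0.0, 'width': 87.62494291490728}
3067 50.67227313686362 ((483.5035400390625, 294.10626220703125), (41.72673797607422, 14.044573783874512), 52.4743537902832)
6556 25.71183181943104 ((481.9250793457031, 292.12371826171875), (53.86440658569336, 55.04613494873047), 52.676265716552734)
```

View pics/w3.png

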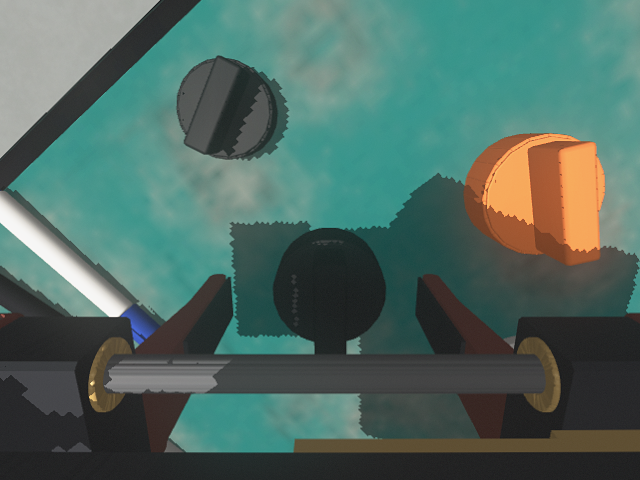

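The black cap (330,285) sits between the fingers (about 228 and 422), with the bar aligned. I close the gripper.

>>> {"api": "servo_tool", "payload": {
  "steps": [
    [[0,0,0],[0,0,0],-1],
    [[0,0,0],[0,0,0],-1],
    [[0,0,0],[0,0,0],-1],
    [[0,0,0],[0,0,0],-1],
    [[0,0,0],[0,0,0],-1],
    [[0,0,0],[0,0,0],-1],
    [[0,0,0],[0,0,0],-1],
    [[0,0,0],[0,0,0],-1]
  ]
}}

```text
t: 5.63
ee_pos: [479.0, 292.6, 28.6]
orientation: [-2.825, -1.374, -0.0]
ft_force: [0.0, -0.0, 0.0]
width: 37.7
grasp_force: 0.0
```

>>> {"api": "servo_tool", "payload": {
  "steps": [
    [[0,0,0],[0,0,0],-1],
    [[0,0,0],[0,0,0],-1],
    [[0,0,0],[0,0,0],-1],
    [[0,0,0],[0,0,0],-1],
    [[0,0,0],[0,0,0],-1],
    [[0,0,0],[0,0,0],-1],
    [[0,0,0],[0,0,0],-1],
    [[0,0,0],[0,0,0],-1]
  ]
}}

```text
t: 6.3
ee_pos: [479.0, 292.6, 28.5]
orientation: [2.825, 1.374, 0.0]
ft_force: [0.3, -0.4, -0.0]
width: 13.5
grasp_force: 30.0
```

Run:
```python
from h import *
d=get("wrist");print(d["o"]["ee_pos"]);P=d["P"].reshape(-1,3);near=np.hypot(P[:,0]-480,P[:,1]-292)<35
for lo,hi in((45,54),(18,32)):
    Q=P[near&(P[:,2]>lo)&(P[:,2]<hi)];print(len(Q),np.median(Q[:,2]),cv2.minAreaRect(Q[:,:2].astype(np.float32)))
```

```text
[478.99681724 292.56095836  28.53892076]
3507 50.69046440835575 ((480.1408386230469, 297.60040283203125), (42.531463623046875, 29.997943878173828), 34.17344665527344)
3654 25.64743397509156 ((484.4007873535156, 299.21405029296875), (39.487640380859375, 55.04560470581055), 51.56761169433594)
```

The grip holds: 13.5 mm opening at 30 N. The closing moved the cap 2.4 mm onto the tool axis, where the wrist camera also reads it, so I trust the wrist camera's neck position. Lift and carry.

>>> {"api": "servo_tool", "payload": {
  "steps": [
    [[0,0,0.02],[0,0,0],-1],
    [[0,0,0.035],[0,0,0],-1],
    [[0,0,0.035],[0,0,0],-1],
    [[0,0,0.03],[0,0,0],-1],
    [[0,-0.02,0],[0,0,0],-1],
    [[0.002,-0.03,0],[0,0,5.75],-1],
    [[0.002,-0.03,0],[0,0,5.75],-1],
    [[0.002,-0.03,0],[0,0,5.75],-1]
  ]
}}

```text
t: 7.02
ee_pos: [484.5, 181.6, 148.7]
orientation: [-2.582, -1.79, -0.0]
ft_force: [0.2, -0.5, -1.7]
width: 13.8
grasp_force: 30.0
```

>>> {"api": "servo_tool", "payload": {
  "steps": [
    [[0.002,-0.03,0],[0,0,5.75],-1],
    [[0.002,-0.03,0],[0,0,0],-1],
    [[0.002,-0.03,0],[0,0,0],-1],
    [[0.001,-0.03,0],[0,0,0],-1],
    [[0,-0.02,0],[0,0,0],-1],
    [[0,-0.0138,0],[0,0,0],-1],
    [[0,0,0],[0,0,0],-1],
    [[0,0,0],[0,0,0],-1]
  ]
}}

```text
t: 7.68
ee_pos: [491.7, 28.4, 148.5]
orientation: [-2.496, -1.907, 0.0]
ft_force: [0.6, 0.0, -0.3]
width: 13.8
grasp_force: 30.0
```

>>> {"api": "servo_tool", "payload": {
  "steps": [
    [[0,0,0],[0,0,0],-1],
    [[0,0,0],[0,0,0],-1],
    [[0,0,0],[0,0,0],-1],
    [[0,0,0],[0,0,0],-1],
    [[0,0,0],[0,0,0],-1],
    [[0,0,0],[0,0,0],-1],
    [[0,0,0],[0,0,0],-1],
    [[0,0,0],[0,0,0],-1]
  ]
}}

```text
t: 8.35
ee_pos: [491.9, 28.9, 148.5]
orientation: [-2.494, -1.91, 0.0]
ft_force: [-0.3, 0.8, -2.2]
width: 13.8
grasp_force: 30.0
```

Run:
```python
from h import *
d=get("side");o=d["o"];print(o["ee_pos"],o["orientation"],o["ft_force"],o["moment"],o["width"],o["grasp_force"],o["qpos"])
cv2.imwrite("pics/s4.png",cv2.resize(d["color"][90:250,270:430],None,fx=3.5,fy=3.5,interpolation=cv2.INTER_CUBIC))
d=get("wrist");P=d["P"].reshape(-1,3);near=np.hypot(P[:,0]-492,P[:,1]-29)<40
Q=P[near&(P[:,2]>120)&(P[:,2]<150)];print(len(Q),np.percentile(Q[:,2],[5,50,95]),cv2.minAreaRect(Q[:,:2].astype(np.float32)))
```

```text
[491.92440195  28.87040436 148.50935765] [-2.49429384e+00 -1.90994596e+00  1.17662774e-04] [-0.32596674  0.83663179 -2.21319003] [-0.05931964 -0.08234251 -0.04206498] 13.840118428491598 29.999743402004242 [ 3.44802412e-02  3.40255923e-01  1.97339091e+00 -2.22158186e-05
  8.28026134e-01  2.98311406e-01]
4255 [126.52408823 145.47265826 146.88446769] ((494.4962463378906, 36.85020065307617), (39.6174430847168, 55.03932189941406), 74.74162292480469)
```

View pics/s4.png

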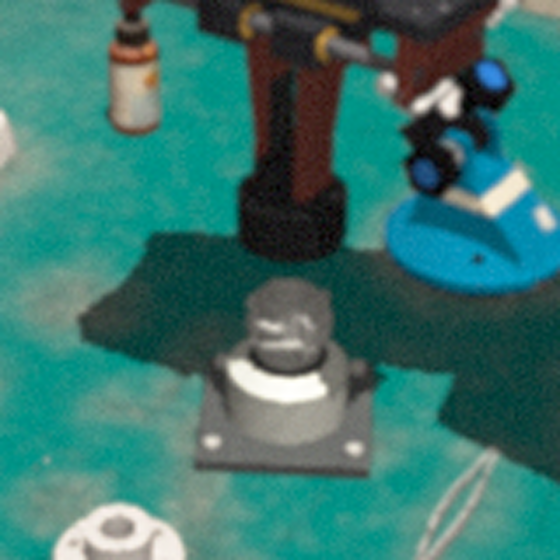

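The cap is level, its bar is at 74.7°, and it is centred over the neck within about 0.3 mm. Descend.

>>> {"api": "servo_tool", "payload": {
  "steps": [
    [[0,0,-0.015],[0,0,0],-1],
    [[0,0,-0.015],[0,0,0],-1],
    [[0,0,-0.003],[0,0,0],-1],
    [[0,0,-0.002],[0,0,0],-1],
    [[0,0,-0.002],[0,0,0],-1],
    [[0,0,-0.002],[0,0,0],-1],
    [[0,0,-0.001],[0,0,0],-1],
    [[0,0,0],[0,0,0],-1]
  ]
}}

```text
t: 9.12
ee_pos: [492.2, 28.8, 108.8]
orientation: [2.494, 1.91, 0.001]
ft_force: [0.1, -0.1, -0.8]
width: 13.9
grasp_force: 30.0
```

No contact yet; the edge is at about 80 mm, inside the rim's taper.

>>> {"api": "servo_tool", "payload": {
  "steps": [
    [[0,0,-0.001],[0,0,0],-1],
    [[0,0,-0.001],[0,0,0],-1],
    [[0,0,-0.001],[0,0,0],-1],
    [[0,0,-0.001],[0,0,0],-1],
    [[0,0,-0.0005],[0,0,0],-1],
    [[0,0,-0.0005],[0,0,0],-1],
    [[0,0,0],[0,0,0],-1],
    [[0,0,0],[0,0,0],-1]
  ]
}}

```text
t: 9.78
ee_pos: [492.0, 28.8, 103.6]
orientation: [2.494, 1.91, -0.0]
ft_force: [-0.1, -0.6, 0.5]
width: 13.8
grasp_force: 30.0
```

>>> {"api": "servo_tool", "payload": {
  "steps": [
    [[0,0,-0.0004],[0,0,0],-1],
    [[0,0,0],[0,0,0],-1],
    [[0,0,-0.0004],[0,0,0],-1],
    [[0,0,0],[0,0,0],-1],
    [[0,0,0],[0,0,0],-1],
    [[0,0,0],[0,0,0],-1],
    [[0,0,0],[0,0,0],-1],
    [[0,0,0],[0,0,0],-1]
  ]
}}

```text
t: 10.45
ee_pos: [492.1, 28.8, 103.3]
orientation: [2.494, 1.91, 0.0]
ft_force: [-2.5, -0.3, 8.7]
width: 13.8
grasp_force: 30.0
```

Contact at 8.7 N with the edge at about 75 mm: the pins are on the ledges. Now I turn backward, with some 41° expected to the middle of the gap.

>>> {"api": "servo_tool", "payload": {
  "steps": [
    [[0,0,0],[0,0,4],-1],
    [[0,0,0],[0,0,4],-1],
    [[0,0,0],[0,0,4],-1],
    [[0,0,0],[0,0,4],-1],
    [[0,0,0],[0,0,4],-1],
    [[0,0,0],[0,0,4],-1],
    [[0,0,0],[0,0,4],-1],
    [[0,0,0],[0,0,0],-1]
  ]
}}

```text
t: 11.12
ee_pos: [492.5, 28.8, 103.0]
orientation: [1.955, 2.458, 0.001]
ft_force: [0.6, 0.2, 1.9]
width: 14.1
grasp_force: 30.0
```

>>> {"api": "servo_tool", "payload": {
  "steps": [
    [[0,0,0],[0,0,2.5],-1],
    [[0,0,0],[0,0,2.5],-1],
    [[0,0,0],[0,0,2.5],-1],
    [[0,0,0],[0,0,2.5],-1],
    [[0,0,0],[0,0,2],-1],
    [[0,0,0],[0,0,0],-1],
    [[0,0,0],[0,0,0],-1],
    [[0,0,0],[0,0,0],-1]
  ]
}}

```text
t: 11.78
ee_pos: [491.8, 28.8, 102.6]
orientation: [-1.693, -2.646, 0.0]
ft_force: [0.6, 0.4, -1.5]
width: 13.8
grasp_force: 30.0
```

The contact force is gone after 40° of turn. I lower into the gap.

>>> {"api": "servo_tool", "payload": {
  "steps": [
    [[0,0,-0.001],[0,0,0],-1],
    [[0,0,-0.001],[0,0,0],-1],
    [[0,0,-0.001],[0,0,0],-1],
    [[0,0,0],[0,0,0],-1],
    [[0,0,0],[0,0,0],-1],
    [[0,0,0],[0,0,0],-1],
    [[0,0,0],[0,0,0],-1],
    [[0,0,0],[0,0,0],-1]
  ]
}}

```text
t: 12.45
ee_pos: [492.0, 28.8, 99.8]
orientation: [1.691, 2.648, 0.0]
ft_force: [0.5, -0.4, -2.0]
width: 13.8
grasp_force: 30.0
```

Free, and below ledge height.

>>> {"api": "servo_tool", "payload": {
  "steps": [
    [[0,0,-0.001],[0,0,0],-1],
    [[0,0,-0.001],[0,0,0],-1],
    [[0,0,-0.001],[0,0,0],-1],
    [[0,0,-0.001],[0,0,0],-1],
    [[0,0,-0.0005],[0,0,0],-1],
    [[0,0,0],[0,0,0],-1],
    [[0,0,0],[0,0,0],-1],
    [[0,0,0],[0,0,0],-1]
  ]
}}

```text
t: 13.12
ee_pos: [492.0, 28.8, 95.2]
orientation: [-1.691, -2.648, 0.0]
ft_force: [0.1, -0.5, -1.6]
width: 13.7
grasp_force: 30.0
```

Sunk to about 66.7 mm without force. Now forward, following the groove down and watching the force.

>>> {"api": "servo_tool", "payload": {
  "steps": [
    [[0,0,0],[0,0,-3],-1],
    [[0,0,0],[0,0,-3],-1],
    [[0,0,-0.0002],[0,0,-3],-1],
    [[0,0,-0.0002],[0,0,-3],-1],
    [[0,0,-0.0002],[0,0,-3],-1],
    [[0,0,0],[0,0,0],-1],
    [[0,0,0],[0,0,0],-1],
    [[0,0,0],[0,0,0],-1]
  ]
}}

```text
t: 13.78
ee_pos: [492.0, 28.8, 94.7]
orientation: [2.02, 2.406, 0.0]
ft_force: [-0.5, 0.4, -1.3]
width: 13.9
grasp_force: 30.0
```

```bash
cat > st.py <<'E'
from h import *
o=sensors.get_obs();y=R.from_rotvec(o["orientation"]).as_matrix()[:,1]
print("pos",o["ee_pos"].round(2),"bar",round(np.degrees(np.arctan2(y[1],y[0]))+90,2),"F",o["ft_force"].round(1),"M",o["moment"].round(2),o["width"],o["grasp_force"])
E
python3 st.py
```

```text
pos [491.98  28.79  94.68] bar 99.97 F [-0.5  0.4 -1.3] M [-0.06 -0.1   0.01] 13.876478565111913 29.999843537807465
```

>>> {"api": "servo_tool", "payload": {
  "steps": [
    [[0,0,-0.0002],[0,0,-3],-1],
    [[0,0,-0.0002],[0,0,-3],-1],
    [[0,0,-0.0003],[0,0,-3],-1],
    [[0,0,-0.0003],[0,0,-3],-1],
    [[0,0,-0.0003],[0,0,-3],-1],
    [[0,0,0],[0,0,0],-1],
    [[0,0,0],[0,0,0],-1],
    [[0,0,0],[0,0,0],-1]
  ]
}}

```text
t: 14.45
ee_pos: [491.9, 28.8, 93.4]
orientation: [-2.316, -2.122, 0.0]
ft_force: [0.3, -0.2, -0.7]
width: 13.9
grasp_force: 30.0
```

```bash
python3 st.py
```

```text
pos [491.95  28.77  93.36] bar 84.99 F [ 0.3 -0.2 -0.7] M [-0.06 -0.11  0.01] 13.914363280313136 29.999645948410034
```

>>> {"api": "servo_tool", "payload": {
  "steps": [
    [[0,0,-0.0003],[0,0,-3],-1],
    [[0,0,-0.0003],[0,0,-3],-1],
    [[0,0,-0.0003],[0,0,-3],-1],
    [[0,0,-0.0003],[0,0,-3],-1],
    [[0,0,-0.0003],[0,0,-3],-1],
    [[0,0,0],[0,0,0],-1],
    [[0,0,0],[0,0,0],-1],
    [[0,0,0],[0,0,0],-1]
  ]
}}

```text
t: 15.12
ee_pos: [492.0, 28.8, 91.9]
orientation: [-2.574, -1.802, -0.0]
ft_force: [0.4, 0.2, -1.6]
width: 13.7
grasp_force: 30.0
```

```bash
python3 st.py
```

```text
pos [491.97  28.79  91.87] bar 69.99 F [ 0.4  0.2 -1.6] M [-0.05 -0.1  -0.03] 13.693865946039184 30.00005006790161
```

>>> {"api": "servo_tool", "payload": {
  "steps": [
    [[0,0,-0.0002],[0,0,-2.5],-1],
    [[0,0,-0.0002],[0,0,-2.5],-1],
    [[0,0,-0.0002],[0,0,-2.5],-1],
    [[0,0,-0.0002],[0,0,-2.5],-1],
    [[0,0,-0.0002],[0,0,-2],-1],
    [[0,0,0],[0,0,0],-1],
    [[0,0,0],[0,0,0],-1],
    [[0,0,0],[0,0,0],-1]
  ]
}}

```text
t: 15.78
ee_pos: [492.0, 28.8, 90.9]
orientation: [2.748, 1.522, 0.0]
ft_force: [0.2, 0.4, -0.4]
width: 13.5
grasp_force: 30.0
```

```bash
python3 st.py
```

```text
pos [491.98  28.76  90.88] bar 57.97 F [ 0.2  0.4 -0.4] M [-0.   -0.03  0.02] 13.528555853932222 29.999773800373077
```

Pin at about -32° and edge at 62.4 mm; I turn on in small steps until it stops.

>>> {"api": "servo_tool", "payload": {
  "steps": [
    [[0,0,-0.0001],[0,0,-1],-1],
    [[0,0,-0.0001],[0,0,-1],-1],
    [[0,0,-0.0001],[0,0,-1],-1],
    [[0,0,-0.0001],[0,0,-1],-1],
    [[0,0,0],[0,0,0],-1],
    [[0,0,0],[0,0,0],-1],
    [[0,0,0],[0,0,0],-1],
    [[0,0,0],[0,0,0],-1]
  ]
}}

```text
t: 16.45
ee_pos: [492.0, 28.8, 90.5]
orientation: [2.801, 1.423, 0.0]
ft_force: [0.6, 0.5, 1.0]
width: 13.8
grasp_force: 30.0
```

```bash
python3 st.py
```

```text
pos [492.   28.8  90.5] bar 53.89 F [0.6 0.5 1. ] M [ 0.03 -0.01  0.  ] 13.8413756111263 30.000445246696472
```

>>> {"api": "servo_tool", "payload": {
  "steps": [
    [[0,0,0],[0,0,-1],-1],
    [[0,0,0],[0,0,-1],-1],
    [[0,0,0],[0,0,-1],-1],
    [[0,0,0],[0,0,-1],-1],
    [[0,0,0],[0,0,0],-1],
    [[0,0,0],[0,0,0],-1],
    [[0,0,0],[0,0,0],-1],
    [[0,0,0],[0,0,0],-1]
  ]
}}

```text
t: 17.12
ee_pos: [492.0, 28.8, 90.5]
orientation: [2.848, 1.325, 0.0]
ft_force: [0.2, 0.4, 2.1]
width: 13.8
grasp_force: 30.0
```

```bash
python3 st.py
```

```text
pos [491.99  28.8   90.47] bar 49.89 F [0.2 0.4 2.1] M [0.12 0.03 0.23] 13.845183154795524 30.014787912368774
```

Mz is now +0.23 N m at 3.3° past the stop, which matches the ring's elasticity, so the pins are against the groove ends. I confirm with 1.5° more, then relax the twist before letting go.

>>> {"api": "servo_tool", "payload": {
  "steps": [
    [[0,0,0],[0,0,-0.75],-1],
    [[0,0,0],[0,0,-0.75],-1],
    [[0,0,0],[0,0,0],-1],
    [[0,0,0],[0,0,0],-1],
    [[0,0,0],[0,0,0],-1],
    [[0,0,0],[0,0,0],-1],
    [[0,0,0],[0,0,0],-1],
    [[0,0,0],[0,0,0],-1]
  ]
}}

```text
t: 17.78
ee_pos: [492.0, 28.8, 90.5]
orientation: [2.866, 1.287, 0.0]
ft_force: [-0.1, 0.6, 3.0]
width: 14.2
grasp_force: 30.0
```

```bash
python3 st.py
```

```text
pos [492.    28.79  90.47] bar 48.38 F [-0.1  0.6  3. ] M [0.03 0.01 0.3 ] 14.150091508792643 30.028416216373444
```

>>> {"api": "servo_tool", "payload": {
  "steps": [
    [[0,0,0],[0,0,1],-1],
    [[0,0,0],[0,0,1],-1],
    [[0,0,0],[0,0,1],-1],
    [[0,0,0],[0,0,1],-1],
    [[0,0,0],[0,0,0],-1],
    [[0,0,0],[0,0,0],-1],
    [[0,0,0],[0,0,0],-1],
    [[0,0,0],[0,0,0],-1]
  ]
}}

```text
t: 18.45
ee_pos: [492.0, 28.8, 90.5]
orientation: [2.819, 1.386, 0.0]
ft_force: [0.0, 1.2, 2.4]
width: 14.1
grasp_force: 30.0
```

```bash
python3 st.py
```

```text
pos [492.    28.79  90.46] bar 52.36 F [0.  1.2 2.4] M [ 0.08 -0.07  0.05] 14.054228948420134 30.002844035625458
```

Mz has fallen to 0.05 N m. Open, then rise straight up.

>>> {"api": "servo_tool", "payload": {
  "steps": [
    [[0,0,0],[0,0,0],0],
    [[0,0,0],[0,0,0],0],
    [[0,0,0],[0,0,0],0],
    [[0,0,0],[0,0,0],0],
    [[0,0,0],[0,0,0],0],
    [[0,0,0],[0,0,0],0],
    [[0,0,0],[0,0,0],0],
    [[0,0,0],[0,0,0],0]
  ]
}}

```text
t: 19.12
ee_pos: [491.9, 28.8, 90.4]
orientation: [-2.819, -1.386, 0.0]
ft_force: [-0.5, 0.5, 0.4]
width: 43.5
grasp_force: 0.0
```

>>> {"api": "servo_tool", "payload": {
  "steps": [
    [[0,0,0.01],[0,0,0],0],
    [[0,0,0.02],[0,0,0],0],
    [[0,0,0.03],[0,0,0],0],
    [[0,0,0.03],[0,0,0],0],
    [[-0.012,-0.016,0.03],[0,0,0],0],
    [[-0.016,-0.022,0.01],[0,0,0],0],
    [[-0.016,-0.022,0],[0,0,0],0],
    [[0,0,0],[0,0,0],0]
  ]
}}

```text
t: 19.78
ee_pos: [445.8, -33.3, 221.9]
orientation: [2.819, 1.384, 0.0]
ft_force: [0.2, 0.0, -0.8]
width: 43.9
grasp_force: 0.0
```

>>> {"api": "servo_tool", "payload": {
  "steps": [
    [[0,0,0],[0,0,0],0],
    [[0,0,0],[0,0,0],0],
    [[0,0,0],[0,0,0],0],
    [[0,0,0],[0,0,0],0],
    [[0,0,0],[0,0,0],0],
    [[0,0,0],[0,0,0],0],
    [[0,0,0],[0,0,0],0],
    [[0,0,0],[0,0,0],0]
  ]
}}

```text
t: 20.45
ee_pos: [448.0, -31.0, 220.3]
orientation: [-2.819, -1.387, 0.0]
ft_force: [0.0, -0.3, 1.1]
width: 44.4
grasp_force: 0.0
```

Run:
```python
import st
from h import *
d=get("wrist");P=d["P"].reshape(-1,3);near=np.hypot(P[:,0]-492,P[:,1]-29)<35
for lo,hi in((103,125),(82,95)):
    Q=P[near&(P[:,2]>lo)&(P[:,2]<hi)];print(len(Q),np.median(Q[:,2]),cv2.minAreaRect(Q[:,:2].astype(np.float32)))
c=np.hstack([d["color"][60:300,160:480],get("side")["color"][100:340,240:560]]);cv2.imwrite("pics/f5.png",c)
```

```text
pos [447.97 -31.04 220.27] bar 52.4 F [ 0.  -0.3  1.1] M [-0.03 -0.04 -0.01] 44.4102743380737 0.0
1377 112.82742519724326 ((492.1939697265625, 29.2532958984375), (48.050575256347656, 13.964935302734375), 54.52617263793945)
2769 87.8407307721975 ((492.1295166015625, 29.670455932617188), (54.437400817871094, 54.26523971557617), 53.069847106933594)
```

View pics/f5.png

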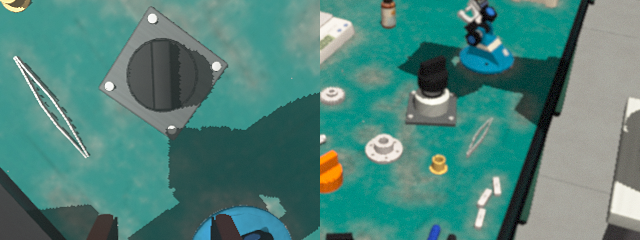

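The cap sits level and centred on the canister at (165,75) in the left picture, with its bar top at 112.8 mm (edge about 62 mm). The bar is at 53–54°, against a relaxed stop of about 53°. The flange, bushing and tweezers show undisturbed and the gripper is clear, so I hand the job in.

```bash
python3 -c "
from workcell import close_job
print(close_job())"
```

```text
the job is handed in; nothing more can be done
None
```

The larger black cap is on the canister, turned back until it dropped into the thread, then screwed forward to the stop (edge at about 62 mm) and released; the job was handed in at about 20 s of robot time, with peak measured contact force about 9 N and no verdict returned.

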